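# Clear the chips, then unlatch the plate cassette and hold it out of its dock

## Robot

A 6-joint arm with a two-finger parallel gripper is mounted at the origin on a cart in front of the work surface, level with it; the furniture and walls round the work are solid. World frame = base frame: x ahead of the robot, y to its left, z up, the work surface at z = 0. Lengths are in m, angles in rad, forces in N, time in s.
With the tool pointing down it reaches from about 0.3 to 0.775 m from the base axis. Payload 14.6 kg.
Tool frame: the origin (TCP) lies on the centre line of the jaws, within the pads' length; the fingertips stand ctrl.tcp_to_tips ahead of it and the grasp point (between the pads) lies 2 mm behind it (ctrl.tcp_to_tips is the distance from the TCP to the fingertips, in m); z points along the fingers, y is the line along which they close (so a half turn about z gives the same grasp; the last joint's range is limited). The gripper opens to 94 mm and grips with 3 to 60 N. Pads are 16 mm wide; open, the fingers measure 119 mm over their backs; the gripper's body (75 mm by 177 mm) begins 78 mm behind the grasp point.
Start: joints at [-1.378, 0.3, 1.521, -0, 1.321, -0.067], TCP at [0.141, -0.532, 0.222] pointing down, gripper open.
Joint ranges: [-3.03, 3.03], [-0.79, 2.21], [0.23, 2.52], [-1.04, 4.18], [0, 3.07], [-2.55, 2.55]. Speed limits (rad/s): [2.22, 2.22, 2.57, 3.14, 3.14, 3.14].

## Interface

Orientations are given as [roll, pitch, yaw] about the fixed x, y, z axes, in that order (R = Rz(yaw) Ry(pitch) Rx(roll)).
In Python, from station import telemetry, viewer, hand_in, ctrl gives the robot as it stands.
- The arm moves only by the tool step_arm, never from a script. Its argument "plan" is a list of rows, each an object of numbers: "dx", "dy", "dz": the shift along the tool's x, y, z scaled (see below); "rx", "ry", "rz": the turn, a rotation vector about the tool's x, y, z scaled (see below); "claw": the closure, from 0 (fully open) to 1 (shut). In form: [{"dx": .., "dy": .., "dz": .., "rx": .., "ry": .., "rz": .., "claw": ..}, ...]. A call has 1 to 10 rows; each row shifts and turns the commanded pose from where the row before left it, along the tool's axes as they then stand; what a row does not reach is not made up. The controller multiplies each number of a shift by 0.1 m and each number of a turn by 90 degrees. A row lasts 1/10 s, in which the tool goes at most 50 mm and 8.59 degrees, less where a joint would pass 70% of its speed; a pose out of reach is approached as far as the arm can. A call with a number of a shift or a turn outside -1 to 1 is refused whole. A call with a gripper value outside its range is refused whole. The fingers move at their own pace and stop on an object; "grip_force" is the grip in N (left out, the last holds). Time passes only in rows, so rows that do not move let the fingers close. It gives the time, the measured TCP pose, the force, the opening and the grip force at its end, in the units of the state.
- telemetry.get_obs(): the state, without advancing time (a new reading comes with each control period).
- viewer.camera(name): name is "side" or "top" or "wrist"; returns a dict with "img" (420x560x3 uint8, red, green, blue), "z_map" (420x560 float32, m along the optical axis (not along the pixel's ray), 0 where there is no reading), "fx", "fy", "cx", "cy" (pixels), "dist" ([k1, k2, p1, p2, k3] as OpenCV has them; the pictures are not rectified), "R" (3x3) and "t" (3): a world point X has camera coordinates R X + t; the wrist camera has in their place "tool_from_camera" (4x4, takes a point from camera to tool coordinates, whose origin is the TCP and whose axes are the flange's). Camera axes: x right, y down, z forward; pixel columns grow to the right and rows downward; lengths in m; the calibration is good to about 2 mm. A picture is of the moment at which its call begins: read the wrist's pose just before it.
- hand_in(): hands the job in; it is judged then, once.
Trained networks look in a picture, given as the dict that the camera call returned (one of the last four; its "shot" number tells which), for a name from the list of things; names that differ only in an ending like _2 or _b are one class to them, and where a whole thing is asked for, a point or a joint stands for the part that bears it (a point fixed in the world has none). Each returns a list of dicts, best first, with "score" (0 to 1); they miss things now and then, are a little off and sometimes report something else, mostly with a low value. They report only what shows in the picture. A call takes as long as a camera call.
- viewer.recognise(target, picture): "rect" ([left, top, right, bottom] in pixels, round what is visible of it).
The state is a dict: "time_s": time; "qpos": joint angles; "joint_vel": joint speeds; "tau": joint torques, N m; "ee_pos": TCP position; "eef_rot": TCP orientation; "force": force on the tool from outside, world axes, zero at the start; "moment": the same for the moment, N m; "grip_width": finger opening in m; "grip_force": force on a finger pad.
Only numpy, scipy, OpenCV 4.12 (cv2) and the standard library are available. Lean on these libraries where they do the work, as an engineer would, in place of code of your own. Each camera call takes 0.05 s, during which the arm holds its last target. There are 200 camera calls.

## Task

Take the blue scraper block and wipe the three dark chips along the dock's deck into the blue gutter at its far end (do not touch the chips with the gripper), then stand the scraper upright on the bench again. After that pinch the two orange catches on the sides of the white cassette fully together, lift the cassette straight up until it hangs level about 10 cm above its dock, and finish holding it there with both catches pinched in. Leave the timer, the two vials and the loupe alone.

Things in the scene. Friction and masses are not known exactly. Their poses are not given: they have to be found in the camera images.
- dock: Fixed aluminium dock on the bench, its deck a level plate 24 mm thick spanning x -85..+45 mm, y -114..+122 mm of its frame. Origin on the bench surface; its x axis runs along the chip lane towards the gutter, y from the lane towards the cassette, z up. It stands at various places and yaws.
- nest (a point): Middle of the nest on the deck surface (x 0, y +60, z +24 mm of the dock), axes as the dock's; the cassette stands here. Black corner guides (12 mm tall, about 1.6 mm clearance) locate it; a steel lip each side (y +-34.5 to +-50, x +-23 mm, underside 10, top 15 mm above the deck) holds down its catch teeth. Nothing on the nest is taller.
- lane (a point): Point on the deck surface in the middle line of the chip lane (at x 0, y -58, z +24 mm of the dock), axes as the dock's. The bare lane runs from x -85 mm to x +45 mm (the edge over the gutter), y +-56 mm. The chips lie at x 0 to +25 mm and within y +-38 mm of this point; the deck from x -85 to -12 mm is clear at first.
- gutter (a point): Middle of the floor of the blue open gutter at the far (+x) end of the lane, axes as the dock's. Inside 55 mm along x and 120 mm along y; floor 7 mm above the bench, 17 mm below the deck; its three outer walls (4 mm thick) reach 34 mm above the bench, 10 mm above the deck. The fourth side is the lane's edge.
- cassette_grip (a point): Loose white cassette, 80 x 40 x 58 mm (x, y, z), 0.25 kg with its upright dark plates and catches; open-topped. The point is in the middle between the two catches' grip pads, 42 mm above its underside and 16 mm below its top, 66 mm above the bench while docked. x along the cassette, z up, y through the two catches; in the dock its axes are the dock's.
- cassette: The same cassette: origin at the centre of its underside, same axes.
- catch_left (a joint): How far the orange catch on the cassette's +y side is pressed in, m: 0 free (latched), 0.0065 at its stop. Spring 2.8 N at the start, 7.4 N at the stop. A tooth at its foot reaches 38 mm from the cassette's middle, under the dock's lip; it is clear of the lip when pressed in more than about 4.5 mm.
- catch_right (a joint): The same for the catch on the cassette's -y side.
- catch_left_pad (a point): Middle of the outer face of the left (+y) catch at grip height, 42 mm above the cassette's underside; axes as the cassette's. The catch is an upright orange paddle 34 mm wide along x, 4 mm thick, 4 to 58 mm above the underside, its flat outer face 32 mm from the cassette's middle (64 mm across both catches, 51 mm with both at the stop).
- catch_right_pad (a point): The same on the right (-y) catch.
- scraper_grip (a point): Loose blue scraper block, 0.12 kg, standing on the bench: foot 24 mm (x) x 90 mm (y), 20 mm tall with a black rubber edge; on it a grip 22 mm thick (x) x 54 mm wide (y), up to 56 mm above the underside. The point is in the middle of the block, 36 mm above its underside. y runs along its 90 mm width, z up; the two broad faces are alike. It starts to the left or right of the dock.
- scraper: The same scraper block: origin at the centre of its underside.
- chip_1: Dark violet loose chip of a broken plate, about 17 x 14 x 5 mm, 12 g, lying flat on the lane. Origin at the centre of its underside.
- chip_2: Another such chip.
- chip_3: Another such chip.
- timer: White countdown timer, 42 x 68 x 55 mm, standing loose on the side of the dock where the scraper is not. Origin under its middle. Leave alone.
- vial_1: Small vial with a black cap, 24 x 22 x 58 mm, standing loose behind the dock. Origin under its middle. Leave alone.
- vial_3: Small vial with a blue cap, same size, standing loose behind the dock. Origin under its middle. Leave alone.
- loupe: Black stand loupe, 38 x 38 x 36 mm, standing loose behind the dock on the left. Origin under its middle. Leave alone.

How it is judged:
By the outcome, as a careful person would: the job done as asked, in the order asked, and still so for the second after the job is handed in, while the arm keeps its last pose, push and grip.
It also fails if it takes over 61 s, if anything falls off the work surface, if the arm or the gripper's body presses on something with over 40 N, if the wrist force passes 120 N, or if a joint passes its speed limit or range.

## Working session

There is one attempt and no reset: what is moved stays moved. The work goes in short steps, Python scripts to look and compute and a tool call to move; the robot and the scene stay as the last step left them, time stands still between calls to the robot, and variables do not carry over. Pictures are saved under pics/ and viewed, at most 10 in all, crops included, and the job is handed in when it is done.

Besides the shell and the picture viewer there is one more tool, called after "Emit:" in YAML: its name, and indented under it one key for each argument. step_arm: Moves the arm, as the interface text tells. Shifts and turns lie within -1 to 1; 1 stands for 0.1 m of shift or 90 degrees of turn. Its arguments: {"type":"object","properties":{"plan":{"type":"array"},"grip_force":{"type":"number"}},"required":["plan"]}

```bash
ls; mkdir -p pics; cat > h.py <<'E'
import numpy as np, cv2
from station import telemetry, viewer, hand_in, ctrl
from scipy.spatial.transform import Rotation as Ro
def cam(n):
    o=telemetry.get_obs(); p=viewer.camera(n)
    K=np.array([[p['fx'],0,p['cx']],[0,p['fy'],p['cy']],[0,0,1]]);d=np.array(p['dist'],float)
    if 'R' in p: R=np.array(p['R']);t=np.array(p['t']); Rw=R.T; tw=-R.T@t
    else:
        T=np.array(p['tool_from_camera']); Rt=Ro.from_euler('xyz',o['eef_rot']).as_matrix()
        Rw=Rt@T[:3,:3]; tw=Rt@T[:3,3]+o['ee_pos']
    p.update(K=K,d=d,Rw=Rw,tw=tw); return p
def ray(p,uv):
    n=cv2.undistortPoints(np.array(uv,float).reshape(-1,1,2),p['K'],p['d'])[:,0]
    return np.c_[n,np.ones(len(n))]@p['Rw'].T
def onz(p,uv,z):
    r=ray(p,uv); return p['tw']+r*((z-p['tw'][2])/r[:,2])[:,None]
def cloud(p):
    h,w=p['z_map'].shape; u,v=np.meshgrid(np.arange(w),np.arange(h))
    r=ray(p,np.stack([u,v],-1).reshape(-1,2))
    X=p['tw']+r*p['z_map'].reshape(-1,1); X[p['z_map'].ravel()==0]=np.nan
    return X.reshape(h,w,3)
def proj(p,X):
    R=p['Rw'].T; t=-R@p['tw']
    return cv2.projectPoints(np.array(X,float).reshape(-1,1,3),cv2.Rodrigues(R)[0],t,p['K'],p['d'])[0][:,0]
def save(p,n): cv2.imwrite(f'pics/{n}.png',p['img'][:,:,::-1])
E
python3 - <<'E'
from h import *
print(telemetry.get_obs(), ctrl.tcp_to_tips, [a for a in dir(ctrl) if a[0]!='_'])
ps={n:cam(n) for n in('top','side')}
for n,p in ps.items():
    save(p,n+'0'); print(n,p['tw'].round(3),p['Rw'][:,2].round(2),p['fx'])
    for k in ['dock','cassette','scraper','chip_1','timer','vial_1','vial_3','loupe','catch_left']:
        print(k,[(round(r['score'],2),[int(x) for x in r['rect']]) for r in viewer.recognise(k,p)][:4])
cv2.imwrite('pics/both0.png',np.hstack([cv2.resize(ps[n]['img'],(400,300)) for n in ps])[:,:,::-1])
E
```

```text
pics
{'time_s': 0.0, 'qpos': array([-1.37759106e+00,  3.00484176e-01,  1.52159657e+00, -1.06928727e-05,
        1.32073963e+00, -6.65793849e-02]), 'joint_vel': array([ 7.13111313e-04, -1.14536410e-03, -1.37368701e-03, -4.52429561e-04,
       -1.05889747e-03,  5.43970690e-05]), 'tau': array([ 1.79240364e-03, -5.31804729e+01, -3.52733696e+01,  7.08770379e-02,
        2.44704355e-02, -8.73143358e-05]), 'ee_pos': array([ 0.1412354 , -0.53128776,  0.22187261]), 'eef_rot': array([-3.14036696e+00, -7.13465508e-05,  2.59787265e-01]), 'force': array([-0.61765645,  0.53001075, -0.16198247]), 'moment': array([-0.01782945,  0.01755339, -0.04084842]), 'grip_force': 0.0, 'grip_width': 0.09384334298965119} 0.017 ['MotionError', 'tcp_to_tips']
top [ 3.100e-01 -1.000e-03  1.449e+00] [ 0.21  0.   -0.98] 536.6864489984331
dock [(0.76, [225, 195, 333, 275])]
cassette [(0.94, [242, 206, 264, 240])]
scraper []
chip_1 []
timer [(0.75, [388, 268, 416, 285])]
vial_1 [(0.72, [243, 204, 266, 243]), (0.63, [257, 145, 265, 157]), (0.61, [291, 148, 300, 160])]
vial_3 [(0.72, [243, 204, 266, 243]), (0.63, [257, 145, 265, 157]), (0.61, [291, 148, 300, 160])]
loupe [(0.69, [192, 154, 203, 169]), (0.67, [292, 151, 299, 160]), (0.57, [226, 195, 333, 274])]
catch_left [(0.41, [240, 218, 247, 227])]
side [0.693 0.848 0.517] [-0.08 -0.88 -0.46] 382.16863738544015
dock [(0.78, [260, 198, 331, 259])]
cassette [(0.95, [278, 207, 316, 242]), (0.73, [349, 290, 376, 343])]
scraper [(0.84, [347, 292, 380, 343]), (0.55, [286, 220, 303, 239]), (0.43, [255, 195, 332, 259])]
chip_1 [(0.29, [215, 276, 233, 304])]
timer [(0.72, [279, 208, 314, 238]), (0.67, [308, 159, 322, 181])]
vial_1 [(0.73, [203, 222, 213, 251]), (0.48, [205, 207, 218, 231]), (0.25, [307, 160, 320, 180])]
vial_3 [(0.73, [203, 222, 213, 251]), (0.48, [205, 207, 218, 231]), (0.25, [307, 160, 320, 180])]
loupe [(0.82, [213, 277, 234, 304])]
catch_left [(0.75, [286, 222, 303, 237])]
```

```bash
python3 - <<'E'
from h import *
a=cv2.imread('pics/top0.png')[130:310,150:450]; b=cv2.imread('pics/side0.png')[140:360,180:400]
cv2.imwrite('pics/c0.png',np.hstack([cv2.resize(a,(0,0),fx=1.5,fy=1.5) if 0 else cv2.resize(a,(450,600*450//750)), cv2.resize(b,(350,360))[:360]])) if 0 else None
A=cv2.resize(a,(600,360),interpolation=cv2.INTER_CUBIC); cv2.imwrite('pics/cA.png',A)
cv2.imwrite('pics/cB.png',cv2.resize(b,(600,600),interpolation=cv2.INTER_CUBIC))
E
```

```text
(no output)
```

View pics/cA.png

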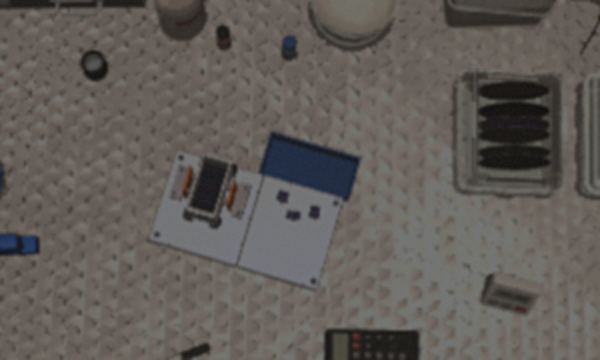

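View pics/cB.png

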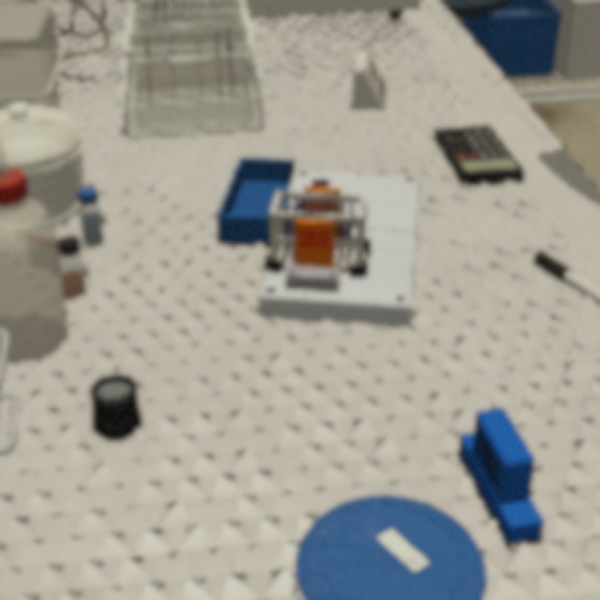

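The top view shows the dock near crop centre: cassette at crop (210,188), three chips at (283,196), (293,215) and (314,212), and the gutter at (310,165). The scraper is on the left at (15,243). The side view shows the scraper at crop (500,475), upright.

```bash
python3 - <<'E'
from h import *
p=cam('top'); q=cam('side')
C=cloud(p); D=cloud(q)
def reg(C,x0,x1,y0,y1): return (C[...,0]>x0)&(C[...,0]<x1)&(C[...,1]>y0)&(C[...,1]<y1)
print('roi',onz(p,[(280,235),(157,251),(303,233)],0.024).round(3).tolist())
# deck: light gray pixels; colour-based by height
for n,c in (('top',C),('side',D)):
    m=reg(c,.2,.75,-.25,.25); z=c[...,2][m]; print(n,np.nanpercentile(z,[5,25,50,75,95]).round(4))
    m=m&(c[...,2]>.016)&(c[...,2]<.032)
    m=cv2.morphologyEx(m.astype(np.uint8),cv2.MORPH_OPEN,np.ones((3,3)))
    k,l,s,_=cv2.connectedComponentsWithStats(m); i=1+np.argmax(s[1:,4]); X=c[l==i][:,:2]
    print(n,s[i],cv2.minAreaRect((X*1000).astype(np.float32)))
# gutter / scraper blue
for n,c,im in (('top',C,p['img']),('side',D,q['img'])):
    h=cv2.cvtColor(im,cv2.COLOR_RGB2HSV); m=((h[...,0]>100)&(h[...,0]<125)&(h[...,1]>120)&(h[...,2]>40)).astype(np.uint8)
    k,l,s,ce=cv2.connectedComponentsWithStats(m)
    for i in range(1,k):
        if s[i,4]>60:
            X=c[l==i]; X=X[np.isfinite(X[:,0])]; 
            print(n,s[i].tolist(),np.median(X,0).round(3),[ (round(v,1)) for t in cv2.minAreaRect((X[:,:2]*1000).astype(np.float32)) for v in np.atleast_1d(t)], X[:,2].max().round(3))
E
```

```text
roi [[0.546, -0.007, 0.024], [0.492, 0.323, 0.024], [0.553, -0.069, 0.024]]
top [-0.0048 -0.0009  0.0023  0.0188  0.6795]
top [ 225  215   96   59 3020] ((533.5571899414062, 12.177680969238281), (236.01422119140625, 131.28369140625), 74.86408233642578)
side [-1.000e-04  1.700e-03  4.400e-03  2.291e-01  4.750e-01]
side [ 275  203   58   52 1488] ((537.9894409179688, 14.446174621582031), (239.27206420898438, 129.39126586914062), 74.97442626953125)
top [112, 201, 38, 39, 971] [0.576 0.406 0.024] [np.float64(575.9), np.float64(402.7), np.float64(105.5), np.float64(104.8), np.float64(48.6)] 0.037
top [282, 200, 46, 29, 679] [ 0.611 -0.069  0.006] [np.float64(609.8), np.float64(-72.4), np.float64(120.2), np.float64(48.7), np.float64(73.5)] 0.015
top [136, 247, 23, 11, 172] [0.487 0.345 0.055] [np.float64(486.4), np.float64(348.1), np.float64(20.2), np.float64(69.8), np.float64(5.4)] 0.064
side [401, 127, 26, 39, 576] [-0.795 -2.07  -0.532] [np.float64(-798.0), np.float64(-2192.2), np.float64(340.0), np.float64(180.7), np.float64(86.4)] -0.432
side [351, 136, 34, 31, 646] [-0.407 -2.095 -0.576] [np.float64(-314.3), np.float64(-1945.8), np.float64(958.6), np.float64(270.1), np.float64(72.8)] -0.304
side [261, 199, 25, 29, 464] [ 0.618 -0.085  0.013] [np.float64(616.2), np.float64(-71.4), np.float64(133.9), np.float64(48.2), np.float64(73.3)] 0.036
side [350, 291, 28, 47, 783] [0.498 0.362 0.033] [np.float64(493.3), np.float64(344.9), np.float64(22.1), np.float64(85.9), np.float64(5.5)] 0.059
side [290, 323, 67, 53, 2579] [0.585 0.419 0.025] [np.float64(581.0), np.float64(410.0), np.float64(106.7), np.float64(107.6), np.float64(82.0)] 0.028
```

```bash
cat >> h.py <<'E'
from scipy.optimize import least_squares
def arc(x,y,z,yaw_deg,n,start=None):
    """constant rows (dx,dy,dz,rz) leading from the present pose in n rows"""
    o=telemetry.get_obs(); p0=np.r_[o['ee_pos'],o['eef_rot'][2]] if start is None else np.r_[start[:3],np.radians(start[3])]
    w=(np.radians(yaw_deg)-p0[3]+np.pi)%(2*np.pi)-np.pi; rz=-w/n
    def end(d):
        P=p0[:2].copy(); a=p0[3]
        for _ in range(n):
            P=P+d[0]*np.array([np.cos(a),np.sin(a)])+d[1]*np.array([np.sin(a),-np.cos(a)]); a-=rz
        return P
    d=least_squares(lambda d:end(d)-[x,y],[0,0]).x
    print(f'n={n}',dict(dx=round(d[0]*10,3),dy=round(d[1]*10,3),dz=round((p0[2]-z)*10/n,3),rz=round(rz/(np.pi/2),4)),'norm',round(np.hypot(*d)*10,3))
def st():
    o=telemetry.get_obs(); print('t',round(o['time_s'],2),'pos',o['ee_pos'].round(4),'rpy',np.degrees(o['eef_rot']).round(2),'F',o['force'].round(1),'w',round(o['grip_width'],4),'g',round(o['grip_force'],1),'q',o['qpos'].round(2))
E
python3 - <<'E'
from h import *
arc(.43,.345,.2,95.4,24)
print(np.array(viewer.camera('wrist')['tool_from_camera']).round(3))
E
```

```text
n=24 {'dx': np.float64(0.397), 'dy': np.float64(-0.131), 'dz': np.float64(0.009), 'rz': np.float64(-0.0373)} norm 0.418
[[ 0.001 -0.974 -0.228  0.065]
 [ 1.     0.001  0.001 -0.   ]
 [-0.001 -0.228  0.974 -0.162]
 [ 0.     0.     0.     1.   ]]
```

```bash
python3 - <<'E'
from h import *
arc(.49,.346,.2,95.4,24)
E
```

```text
n=24 {'dx': np.float64(0.413), 'dy': np.float64(-0.11), 'dz': np.float64(0.009), 'rz': np.float64(-0.0373)} norm 0.428
```

Emit:
step_arm:
  plan:
    - {"dx":0.413,"dy":-0.11,"dz":0.009,"rz":-0.0373,"claw":0.45}
    - {"dx":0.413,"dy":-0.11,"dz":0.009,"rz":-0.0373,"claw":0.45}
    - {"dx":0.413,"dy":-0.11,"dz":0.009,"rz":-0.0373,"claw":0.45}
    - {"dx":0.413,"dy":-0.11,"dz":0.009,"rz":-0.0373,"claw":0.45}
    - {"dx":0.413,"dy":-0.11,"dz":0.009,"rz":-0.0373,"claw":0.45}
    - {"dx":0.413,"dy":-0.11,"dz":0.009,"rz":-0.0373,"claw":0.45}
    - {"dx":0.413,"dy":-0.11,"dz":0.009,"rz":-0.0373,"claw":0.45}
    - {"dx":0.413,"dy":-0.11,"dz":0.009,"rz":-0.0373,"claw":0.45}

```text
$.plan[0]: bad value
```

Emit:
step_arm:
  plan:
    - {"dx":0.413,"dy":-0.11,"dz":0.009,"rz":-0.0373,"claw":0.45}
    - {"dx":0.413,"dy":-0.11,"dz":0.009,"rz":-0.0373,"claw":0.45}
    - {"dx":0.413,"dy":-0.11,"dz":0.009,"rz":-0.0373,"claw":0.45}
    - {"dx":0.413,"dy":-0.11,"dz":0.009,"rz":-0.0373,"claw":0.45}
    - {"dx":0.413,"dy":-0.11,"dz":0.009,"rz":-0.0373,"claw":0.45}
    - {"dx":0.413,"dy":-0.11,"dz":0.009,"rz":-0.0373,"claw":0.45}
    - {"dx":0.413,"dy":-0.11,"dz":0.009,"rz":-0.0373,"claw":0.45}
    - {"dx":0.413,"dy":-0.11,"dz":0.009,"rz":-0.0373,"claw":0.45}

```text
$.plan[0]: bad value
```

Emit:
step_arm:
  plan:
    - {"dx":0.413,"dy":-0.11,"dz":0.009,"rx":0,"ry":0,"rz":-0.0373,"claw":0.45}
  grip_force: 20

```text
time_s: 1.25
ee_pos: [0.1764, -0.5115, 0.2214]
eef_rot: [3.141, 0.001, 0.315]
force: [1.5, -1.1, -0.0]
grip_width: 0.0887
grip_force: 0.0
```

Emit:
step_arm:
  plan:
    - {"dx":0.413,"dy":-0.11,"dz":0.009,"rx":0,"ry":0,"rz":-0.0373,"claw":0.45}
    - {"dx":0.413,"dy":-0.11,"dz":0.009,"rx":0,"ry":0,"rz":-0.0373,"claw":0.45}
    - {"dx":0.413,"dy":-0.11,"dz":0.009,"rx":0,"ry":0,"rz":-0.0373,"claw":0.45}
    - {"dx":0.413,"dy":-0.11,"dz":0.009,"rx":0,"ry":0,"rz":-0.0373,"claw":0.45}
    - {"dx":0.413,"dy":-0.11,"dz":0.009,"rx":0,"ry":0,"rz":-0.0373,"claw":0.45}
    - {"dx":0.413,"dy":-0.11,"dz":0.009,"rx":0,"ry":0,"rz":-0.0373,"claw":0.45}
    - {"dx":0.413,"dy":-0.11,"dz":0.009,"rx":0,"ry":0,"rz":-0.0373,"claw":0.45}
    - {"dx":0.413,"dy":-0.11,"dz":0.009,"rx":0,"ry":0,"rz":-0.0373,"claw":0.45}
    - {"dx":0.413,"dy":-0.11,"dz":0.009,"rx":0,"ry":0,"rz":-0.0373,"claw":0.45}
    - {"dx":0.413,"dy":-0.11,"dz":0.009,"rx":0,"ry":0,"rz":-0.0373,"claw":0.45}

```text
time_s: 2.25
ee_pos: [0.4596, -0.1943, 0.2126]
eef_rot: [3.141, -0.0, 0.907]
force: [1.0, -0.8, 0.5]
grip_width: 0.052
grip_force: 0.0
```

Emit:
step_arm:
  plan:
    - {"dx":0.413,"dy":-0.11,"dz":0.009,"rx":0,"ry":0,"rz":-0.0373,"claw":0.45}
    - {"dx":0.413,"dy":-0.11,"dz":0.009,"rx":0,"ry":0,"rz":-0.0373,"claw":0.45}
    - {"dx":0.413,"dy":-0.11,"dz":0.009,"rx":0,"ry":0,"rz":-0.0373,"claw":0.45}
    - {"dx":0.413,"dy":-0.11,"dz":0.009,"rx":0,"ry":0,"rz":-0.0373,"claw":0.45}
    - {"dx":0.413,"dy":-0.11,"dz":0.009,"rx":0,"ry":0,"rz":-0.0373,"claw":0.45}
    - {"dx":0.413,"dy":-0.11,"dz":0.009,"rx":0,"ry":0,"rz":-0.0373,"claw":0.45}
    - {"dx":0.413,"dy":-0.11,"dz":0.009,"rx":0,"ry":0,"rz":-0.0373,"claw":0.45}
    - {"dx":0.413,"dy":-0.11,"dz":0.009,"rx":0,"ry":0,"rz":-0.0373,"claw":0.45}
    - {"dx":0.413,"dy":-0.11,"dz":0.009,"rx":0,"ry":0,"rz":-0.0373,"claw":0.45}
    - {"dx":0.413,"dy":-0.11,"dz":0.009,"rx":0,"ry":0,"rz":-0.0373,"claw":0.45}

```text
time_s: 3.25
ee_pos: [0.5185, 0.223, 0.2035]
eef_rot: [3.141, -0.0, 1.493]
force: [0.0, -0.9, 0.7]
grip_width: 0.0515
grip_force: 0.0
```

Emit:
step_arm:
  plan:
    - {"dx":0.413,"dy":-0.11,"dz":0.009,"rx":0,"ry":0,"rz":-0.0373,"claw":0.45}
    - {"dx":0.413,"dy":-0.11,"dz":0.009,"rx":0,"ry":0,"rz":-0.0373,"claw":0.45}
    - {"dx":0.413,"dy":-0.11,"dz":0.009,"rx":0,"ry":0,"rz":-0.0373,"claw":0.45}
    - {"dx":0,"dy":0,"dz":0,"rx":0,"ry":0,"rz":0,"claw":0.45}
    - {"dx":0,"dy":0,"dz":0,"rx":0,"ry":0,"rz":0,"claw":0.45}

```text
time_s: 3.75
ee_pos: [0.4881, 0.3462, 0.2006]
eef_rot: [-3.141, 0.0, 1.667]
force: [0.2, -1.0, 0.2]
grip_width: 0.0515
grip_force: 0.0
```

```bash
python3 - <<'E'
from h import *
st(); p=cam('wrist'); save(p,'w1'); C=cloud(p)
h=cv2.cvtColor(p['img'],cv2.COLOR_RGB2HSV); m=(h[...,0]>100)&(h[...,0]<125)&(h[...,1]>120)&(h[...,2]>40)
for lo,hi in((.048,.065),(.012,.028)):
    mm=(m&(C[...,2]>lo)&(C[...,2]<hi)).astype(np.uint8); mm=cv2.morphologyEx(mm,cv2.MORPH_OPEN,np.ones((3,3)))
    k,l,s,_=cv2.connectedComponentsWithStats(mm)
    for i in range(1,k):
        if s[i,4]>100:
            X=C[l==i]; print(lo,s[i],cv2.minAreaRect((X[:,:2]*1000).astype(np.float32)),np.median(X[:,2]))
E
```

```text
t 3.75 pos [0.4881 0.3462 0.2006] rpy [-1.7998e+02  2.0000e-02  9.5520e+01] F [ 0.2 -1.   0.2] w 0.0515 g 0.0 q [ 0.56  0.43  1.4  -0.    1.31  0.46]
0.048 [ 273  177   24   62 1397] ((491.4754638671875, 340.3095703125), (19.692378997802734, 53.20433807373047), 5.345943450927734) 0.05563538486620356
0.012 [ 325   79  120  121 9962] ((579.0823974609375, 406.63909912109375), (108.43626403808594, 111.2954330444336), 87.0997543334961) 0.024405532967698845
0.012 [273 154  23  21 451] ((488.0415344238281, 374.5095520019531), (20.505037307739258, 18.592809677124023), 5.431466102600098) 0.01984191185462031
0.012 [273 239  22   5 110] ((494.9767761230469, 300.0865173339844), (20.458473205566406, 4.962648868560791), 6.30363130569458) 0.019911442982171262
```

Emit:
step_arm:
  plan:
    - {"dx":-0.02,"dy":0.01,"dz":0.4,"rx":0,"ry":0,"rz":0,"claw":0.45}
    - {"dx":-0.02,"dy":0.01,"dz":0.4,"rx":0,"ry":0,"rz":0,"claw":0.45}
    - {"dx":-0.02,"dy":0.008,"dz":0.3,"rx":0,"ry":0,"rz":0,"claw":0.45}
    - {"dx":0,"dy":0,"dz":0.3,"rx":0,"ry":0,"rz":0,"claw":0.45}
    - {"dx":0,"dy":0,"dz":0.196,"rx":0,"ry":0,"rz":0,"claw":0.45}
    - {"dx":0,"dy":0,"dz":0,"rx":0,"ry":0,"rz":0,"claw":0.45}
    - {"dx":0,"dy":0,"dz":0,"rx":0,"ry":0,"rz":0,"claw":1}
    - {"dx":0,"dy":0,"dz":0,"rx":0,"ry":0,"rz":0,"claw":1}
    - {"dx":0,"dy":0,"dz":0,"rx":0,"ry":0,"rz":0,"claw":1}
    - {"dx":0,"dy":0,"dz":0,"rx":0,"ry":0,"rz":0,"claw":1}
  grip_force: 35

```text
time_s: 4.8
ee_pos: [0.4922, 0.3401, 0.0422]
eef_rot: [3.14, -0.001, 1.666]
force: [-0.4, -0.2, 0.4]
grip_width: 0.0231
grip_force: 0.0
```

```bash
python3 - <<'E'
from h import *
st()
# lane start: dock (-60,-58)
def dk(x,y,o=(.5541,.0042),a=np.radians(-15.1)): return np.array(o)+np.array([[np.cos(a),-np.sin(a)],[np.sin(a),np.cos(a)]])@[x/1000,y/1000]
s=dk(-55,-58); e=dk(62,-58); print(s,e)
b=telemetry.get_obs()['ee_pos']; y=np.degrees(telemetry.get_obs()['eef_rot'][2])
arc(s[0],s[1],.15,74.9,12,start=(b[0],b[1],.15,y))
E
```

```text
t 4.8 pos [0.4922 0.3401 0.0422] rpy [ 1.7993e+02 -3.0000e-02  9.5450e+01] F [-0.4 -0.2  0.4] w 0.0231 g 0.0 q [ 0.54  0.6   1.53 -0.    1.    0.45]
[ 0.48588974 -0.03746966] [ 0.59885004 -0.06794869]
n=12 {'dx': np.float64(-0.316), 'dy': np.float64(0.017), 'dz': np.float64(0.0), 'rz': np.float64(0.019)} norm 0.316
```

Emit:
step_arm:
  plan:
    - {"dx":0,"dy":0,"dz":0,"rx":0,"ry":0,"rz":0,"claw":1}
    - {"dx":0,"dy":0,"dz":0,"rx":0,"ry":0,"rz":0,"claw":1}
    - {"dx":0,"dy":0,"dz":-0.2,"rx":0,"ry":0,"rz":0,"claw":1}
    - {"dx":0,"dy":0,"dz":-0.4,"rx":0,"ry":0,"rz":0,"claw":1}
    - {"dx":0,"dy":0,"dz":-0.4,"rx":0,"ry":0,"rz":0,"claw":1}

```text
time_s: 5.3
ee_pos: [0.4914, 0.3398, 0.142]
eef_rot: [-3.14, 0.001, 1.666]
force: [0.1, 0.7, -1.1]
grip_width: 0.0219
grip_force: 35.0
```

Emit:
step_arm:
  plan:
    - {"dx":-0.316,"dy":0.017,"dz":0,"rx":0,"ry":0,"rz":0.019,"claw":1}
    - {"dx":-0.316,"dy":0.017,"dz":0,"rx":0,"ry":0,"rz":0.019,"claw":1}
    - {"dx":-0.316,"dy":0.017,"dz":0,"rx":0,"ry":0,"rz":0.019,"claw":1}
    - {"dx":-0.316,"dy":0.017,"dz":0,"rx":0,"ry":0,"rz":0.019,"claw":1}
    - {"dx":-0.316,"dy":0.017,"dz":0,"rx":0,"ry":0,"rz":0.019,"claw":1}
    - {"dx":-0.316,"dy":0.017,"dz":0,"rx":0,"ry":0,"rz":0.019,"claw":1}
    - {"dx":-0.316,"dy":0.017,"dz":0,"rx":0,"ry":0,"rz":0.019,"claw":1}
    - {"dx":-0.316,"dy":0.017,"dz":0,"rx":0,"ry":0,"rz":0.019,"claw":1}
    - {"dx":-0.316,"dy":0.017,"dz":0,"rx":0,"ry":0,"rz":0.019,"claw":1}
    - {"dx":-0.316,"dy":0.017,"dz":0,"rx":0,"ry":0,"rz":0.019,"claw":1}

```text
time_s: 6.3
ee_pos: [0.4962, 0.0235, 0.1413]
eef_rot: [3.142, -0.0, 1.366]
force: [1.0, -0.2, -0.7]
grip_width: 0.0217
grip_force: 35.0
```

Emit:
step_arm:
  plan:
    - {"dx":-0.316,"dy":0.017,"dz":0,"rx":0,"ry":0,"rz":0.019,"claw":1}
    - {"dx":-0.316,"dy":0.017,"dz":0,"rx":0,"ry":0,"rz":0.019,"claw":1}
    - {"dx":0,"dy":0,"dz":0,"rx":0,"ry":0,"rz":0,"claw":1}
    - {"dx":0,"dy":0,"dz":0,"rx":0,"ry":0,"rz":0,"claw":1}

```text
time_s: 6.7
ee_pos: [0.486, -0.0379, 0.1413]
eef_rot: [-3.142, -0.0, 1.307]
force: [0.1, 0.0, -1.1]
grip_width: 0.0219
grip_force: 35.0
```

```bash
python3 - <<'E'
from h import *
st(); p=cam('wrist'); save(p,'w2')
C=cloud(p); m=(C[...,2]>.018)&(C[...,2]<.030)
k,l,s,_=cv2.connectedComponentsWithStats(cv2.morphologyEx(m.astype(np.uint8),cv2.MORPH_OPEN,np.ones((3,3))))
i=1+np.argmax(s[1:,4]); X=C[l==i]; print('deck z',np.median(X[:,2]), cv2.minAreaRect((X[:,:2]*1000).astype(np.float32)))
for r in viewer.recognise('chip_1',p)[:6]:
    L,T,R,B=r['rect']; print(round(r['score'],2),[int(v) for v in r['rect']],onz(p,[((L+R)/2,(T+B)/2)],.027).round(4))
E
```

```text
t 6.7 pos [ 0.486  -0.0379  0.1413] rpy [-1.800e+02 -1.000e-02  7.488e+01] F [ 0.1  0.  -1.1] w 0.0219 g 35.0 q [-0.15  0.25  1.79  0.    1.11  0.11]
deck z 0.023717446011411514 ((533.5108032226562, 0.690521240234375), (203.4576873779297, 131.85784912109375), 74.3634033203125)
0.89 [359, 227, 387, 252] [[ 0.5494 -0.08    0.027 ]]
0.58 [371, 168, 397, 191] [[ 0.5675 -0.0358  0.027 ]]
0.57 [347, 194, 365, 220] [[ 0.5423 -0.051   0.027 ]]
```

View pics/w2.png

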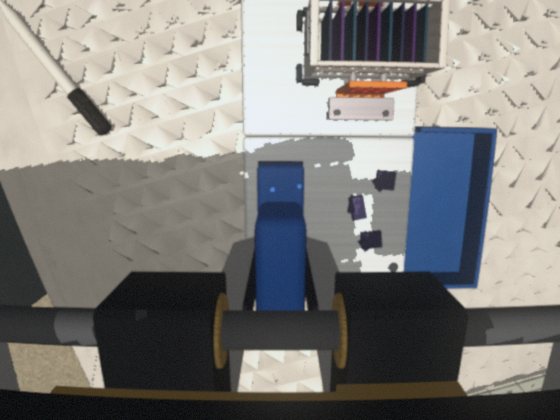

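Emit:
step_arm:
  plan:
    - {"dx":0,"dy":0,"dz":0.3,"rx":0,"ry":0,"rz":0,"claw":1}
    - {"dx":0,"dy":0,"dz":0.3,"rx":0,"ry":0,"rz":0,"claw":1}
    - {"dx":0,"dy":0,"dz":0.1,"rx":0,"ry":0,"rz":0,"claw":1}
    - {"dx":0,"dy":0,"dz":0.04,"rx":0,"ry":0,"rz":0,"claw":1}
    - {"dx":0,"dy":0,"dz":0.01,"rx":0,"ry":0,"rz":0,"claw":1}
    - {"dx":0,"dy":0,"dz":0,"rx":0,"ry":0,"rz":0,"claw":1}

```text
time_s: 7.4
ee_pos: [0.4867, -0.0376, 0.0672]
eef_rot: [3.14, -0.0, 1.308]
force: [-0.1, -0.3, -0.4]
grip_width: 0.0219
grip_force: 35.0
```

Emit:
step_arm:
  plan:
    - {"dx":0,"dy":0,"dz":0.008,"rx":0,"ry":0,"rz":0,"claw":1}
    - {"dx":0,"dy":0,"dz":0,"rx":0,"ry":0,"rz":0,"claw":1}

```text
time_s: 7.6
ee_pos: [0.4864, -0.0378, 0.0661]
eef_rot: [3.141, -0.0, 1.308]
force: [-0.2, 0.1, 1.5]
grip_width: 0.0217
grip_force: 35.0
```

Emit:
step_arm:
  plan:
    - {"dx":0,"dy":0.1,"dz":0,"rx":0,"ry":0,"rz":0,"claw":1}
    - {"dx":0,"dy":0.1,"dz":0,"rx":0,"ry":0,"rz":0,"claw":1}
    - {"dx":0,"dy":0.08,"dz":0,"rx":0,"ry":0,"rz":0,"claw":1}
    - {"dx":0,"dy":0.08,"dz":0,"rx":0,"ry":0,"rz":0,"claw":1}
    - {"dx":0,"dy":0.08,"dz":0,"rx":0,"ry":0,"rz":0,"claw":1}
    - {"dx":0,"dy":0.08,"dz":0,"rx":0,"ry":0,"rz":0,"claw":1}
    - {"dx":0,"dy":0.08,"dz":0,"rx":0,"ry":0,"rz":0,"claw":1}
    - {"dx":0,"dy":0.08,"dz":0,"rx":0,"ry":0,"rz":0,"claw":1}

```text
time_s: 8.4
ee_pos: [0.5526, -0.0556, 0.066]
eef_rot: [-3.142, -0.0, 1.308]
force: [-5.8, 0.4, 8.8]
grip_width: 0.0219
grip_force: 35.0
```

Emit:
step_arm:
  plan:
    - {"dx":0,"dy":0.08,"dz":0,"rx":0,"ry":0,"rz":0,"claw":1}
    - {"dx":0,"dy":0.08,"dz":0,"rx":0,"ry":0,"rz":0,"claw":1}
    - {"dx":0,"dy":0.08,"dz":0,"rx":0,"ry":0,"rz":0,"claw":1}
    - {"dx":0,"dy":0.08,"dz":0,"rx":0,"ry":0,"rz":0,"claw":1}
    - {"dx":0,"dy":0.08,"dz":0,"rx":0,"ry":0,"rz":0,"claw":1}
    - {"dx":0,"dy":0.07,"dz":0,"rx":0,"ry":0,"rz":0,"claw":1}
    - {"dx":0,"dy":0,"dz":0,"rx":0,"ry":0,"rz":0,"claw":1}
    - {"dx":0,"dy":0,"dz":0,"rx":0,"ry":0,"rz":0,"claw":1}

```text
time_s: 9.2
ee_pos: [0.5971, -0.0677, 0.065]
eef_rot: [-3.141, 0.0, 1.308]
force: [0.1, 0.1, -0.9]
grip_width: 0.0218
grip_force: 35.0
```

```bash
python3 - <<'E'
from h import *
st(); p=cam('wrist'); save(p,'w3')
for r in viewer.recognise('chip_1',p)[:6]:
    L,T,R,B=r['rect']; print(round(r['score'],2),[int(v) for v in r['rect']],onz(p,[((L+R)/2,(T+B)/2)],.012).round(4))
E
```

```text
t 9.2 pos [ 0.5971 -0.0677  0.065 ] rpy [-179.97    0.     74.93] F [ 0.1  0.1 -0.9] w 0.0218 g 35.0 q [-0.17  0.58  1.51  0.    1.05  0.09]
0.38 [86, 48, 199, 89] [[0.5464 0.0449 0.012 ]]
```

View pics/w3.png

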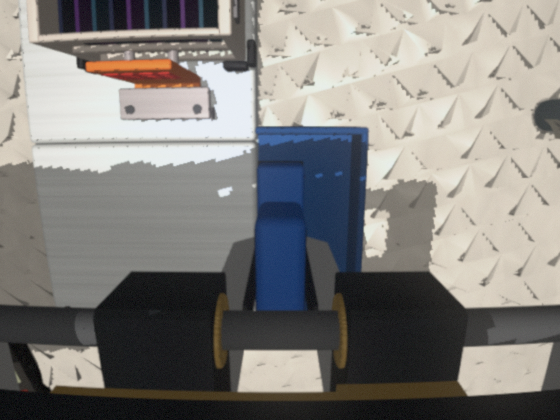

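The deck looks clear of chips in this view. The scraper is past the edge and hides part of the gutter, so I'll lift it and look.

Emit:
step_arm:
  plan:
    - {"dx":0,"dy":0,"dz":-0.2,"rx":0,"ry":0,"rz":0,"claw":1}
    - {"dx":0,"dy":0,"dz":-0.4,"rx":0,"ry":0,"rz":0,"claw":1}
    - {"dx":0,"dy":-0.3,"dz":-0.3,"rx":0,"ry":0,"rz":0,"claw":1}
    - {"dx":0,"dy":-0.4,"dz":0,"rx":0,"ry":0,"rz":0,"claw":1}
    - {"dx":0.2,"dy":-0.4,"dz":0,"rx":0,"ry":0,"rz":0,"claw":1}
    - {"dx":0,"dy":0,"dz":0,"rx":0,"ry":0,"rz":0,"claw":1}

```text
time_s: 9.9
ee_pos: [0.493, -0.0176, 0.1555]
eef_rot: [-3.14, -0.0, 1.309]
force: [0.3, -0.9, -0.6]
grip_width: 0.0213
grip_force: 35.0
```

```bash
python3 - <<'E'
from h import *
st(); p=cam('wrist'); t=cam('top')
save(p,'w4')
for r in viewer.recognise('chip_1',p)[:6]:
    L,T,R,B=r['rect']; print(round(r['score'],2),[int(v) for v in r['rect']],onz(p,[((L+R)/2,(T+B)/2)],.012).round(4))
a=t['img'][180:280,215:345]; cv2.imwrite('pics/w4.png',np.hstack([cv2.resize(a,(390,300),interpolation=cv2.INTER_CUBIC),cv2.resize(p['img'],(400,300))])[:,:,::-1])
b=telemetry.get_obs()['ee_pos']
arc(.4914,.3398,b[2],95.4,11)
E
```

```text
t 9.9 pos [ 0.493  -0.0176  0.1555] rpy [-1.7993e+02 -1.0000e-02  7.5020e+01] F [ 0.3 -0.9 -0.6] w 0.0213 g 35.0 q [-0.11  0.24  1.76  0.    1.14  0.15]
0.85 [410, 208, 424, 234] [[ 0.6021 -0.0642  0.012 ]]
0.81 [406, 176, 431, 198] [[ 0.6087 -0.0356  0.012 ]]
0.71 [408, 233, 430, 254] [[ 0.6005 -0.0857  0.012 ]]
n=11 {'dx': np.float64(0.327), 'dy': np.float64(-0.038), 'dz': np.float64(0.0), 'rz': np.float64(-0.0207)} norm 0.329
```

View pics/w4.png

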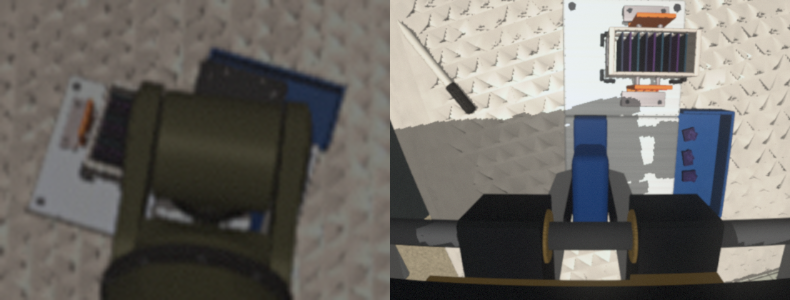

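All three chips are in the gutter (right half, pixels (690,133), (688,157), (689,176)) and the lane is bare. Next I return the scraper to its starting spot.

Emit:
step_arm:
  plan:
    - {"dx":0.327,"dy":-0.038,"dz":0,"rx":0,"ry":0,"rz":-0.0207,"claw":1}
    - {"dx":0.327,"dy":-0.038,"dz":0,"rx":0,"ry":0,"rz":-0.0207,"claw":1}
    - {"dx":0.327,"dy":-0.038,"dz":0,"rx":0,"ry":0,"rz":-0.0207,"claw":1}
    - {"dx":0.327,"dy":-0.038,"dz":0,"rx":0,"ry":0,"rz":-0.0207,"claw":1}
    - {"dx":0.327,"dy":-0.038,"dz":0,"rx":0,"ry":0,"rz":-0.0207,"claw":1}
    - {"dx":0.327,"dy":-0.038,"dz":0,"rx":0,"ry":0,"rz":-0.0207,"claw":1}
    - {"dx":0.327,"dy":-0.038,"dz":0,"rx":0,"ry":0,"rz":-0.0207,"claw":1}
    - {"dx":0.327,"dy":-0.038,"dz":0,"rx":0,"ry":0,"rz":-0.0207,"claw":1}
    - {"dx":0.327,"dy":-0.038,"dz":0,"rx":0,"ry":0,"rz":-0.0207,"claw":1}
    - {"dx":0.327,"dy":-0.038,"dz":0,"rx":0,"ry":0,"rz":-0.0207,"claw":1}

```text
time_s: 11.05
ee_pos: [0.4972, 0.3092, 0.1549]
eef_rot: [-3.141, 0.0, 1.634]
force: [1.0, 0.4, -0.4]
grip_width: 0.0219
grip_force: 35.0
```

Emit:
step_arm:
  plan:
    - {"dx":0.327,"dy":-0.038,"dz":0,"rx":0,"ry":0,"rz":-0.0207,"claw":1}
    - {"dx":0,"dy":0,"dz":0,"rx":0,"ry":0,"rz":0,"claw":1}
    - {"dx":0,"dy":0,"dz":0.4,"rx":0,"ry":0,"rz":0,"claw":1}
    - {"dx":0,"dy":0,"dz":0.4,"rx":0,"ry":0,"rz":0,"claw":1}
    - {"dx":0,"dy":0,"dz":0.2,"rx":0,"ry":0,"rz":0,"claw":1}
    - {"dx":0,"dy":0,"dz":0.1,"rx":0,"ry":0,"rz":0,"claw":1}
    - {"dx":0,"dy":0,"dz":0,"rx":0,"ry":0,"rz":0,"claw":1}
    - {"dx":0,"dy":0,"dz":0,"rx":0,"ry":0,"rz":0,"claw":1}

```text
time_s: 11.85
ee_pos: [0.4915, 0.3405, 0.0465]
eef_rot: [3.14, -0.001, 1.665]
force: [-0.2, -0.0, -1.7]
grip_width: 0.0216
grip_force: 35.0
```

Emit:
step_arm:
  plan:
    - {"dx":0,"dy":0,"dz":0.025,"rx":0,"ry":0,"rz":0,"claw":1}
    - {"dx":0,"dy":0,"dz":0.015,"rx":0,"ry":0,"rz":0,"claw":1}
    - {"dx":0,"dy":0,"dz":0.005,"rx":0,"ry":0,"rz":0,"claw":1}
    - {"dx":0,"dy":0,"dz":0,"rx":0,"ry":0,"rz":0,"claw":1}

```text
time_s: 12.25
ee_pos: [0.491, 0.3407, 0.0421]
eef_rot: [3.14, -0.001, 1.666]
force: [-2.2, -0.1, 5.1]
grip_width: 0.0218
grip_force: 35.0
```

Emit:
step_arm:
  plan:
    - {"dx":0,"dy":0,"dz":-0.003,"rx":0,"ry":0,"rz":0,"claw":1}
    - {"dx":0,"dy":0,"dz":0,"rx":0,"ry":0,"rz":0,"claw":0.45}
    - {"dx":0,"dy":0,"dz":0,"rx":0,"ry":0,"rz":0,"claw":0.45}
    - {"dx":0,"dy":0,"dz":0,"rx":0,"ry":0,"rz":0,"claw":0.45}
    - {"dx":0,"dy":0,"dz":-0.2,"rx":0,"ry":0,"rz":0,"claw":0.45}
    - {"dx":0,"dy":0,"dz":-0.4,"rx":0,"ry":0,"rz":0,"claw":0.45}
    - {"dx":0,"dy":0,"dz":-0.5,"rx":0,"ry":0,"rz":0,"claw":0.2}
    - {"dx":0,"dy":0,"dz":-0.5,"rx":0,"ry":0,"rz":0,"claw":0.05}
    - {"dx":0,"dy":0,"dz":0,"rx":0,"ry":0,"rz":0,"claw":0.05}

```text
time_s: 13.15
ee_pos: [0.4925, 0.3417, 0.2085]
eef_rot: [3.132, -0.005, 1.666]
force: [0.6, 0.5, -0.7]
grip_width: 0.0723
grip_force: 0.0
```

```bash
python3 - <<'E'
from h import *
st(); p=cam('wrist'); C=cloud(p)
h=cv2.cvtColor(p['img'],cv2.COLOR_RGB2HSV); m=(h[...,0]>100)&(h[...,0]<125)&(h[...,1]>120)&(h[...,2]>40)
mm=(m&(C[...,2]>.048)&(C[...,2]<.065)).astype(np.uint8)
k,l,s,_=cv2.connectedComponentsWithStats(mm); i=1+np.argmax(s[1:,4]); X=C[l==i]
print('scraper top',s[i],cv2.minAreaRect((X[:,:2]*1000).astype(np.float32)),np.percentile(X[:,2],[5,50,95]))
# target above cassette
arc(.5697,.0621,.21,164.9,13); arc(.5697,.0621,.21,-15.1,14)
E
```

```text
t 13.15 pos [0.4925 0.3417 0.2085] rpy [179.43  -0.28  95.43] F [ 0.6  0.5 -0.7] w 0.0723 g 0.0 q [0.55 0.41 1.4  0.   1.32 0.45]
scraper top [ 265  171   24   60 1340] ((489.97747802734375, 340.9819641113281), (20.25868034362793, 52.47444534301758), 5.239316463470459) [0.05374677 0.05554346 0.05686128]
n=13 {'dx': np.float64(-0.22), 'dy': np.float64(-0.088), 'dz': np.float64(-0.004), 'rz': np.float64(-0.0594)} norm 0.237
n=14 {'dx': np.float64(-0.116), 'dy': np.float64(0.213), 'dz': np.float64(-0.004), 'rz': np.float64(0.0877)} norm 0.243
```

The scraper stands upright (top at 55.5 mm, level). Now to the cassette.

Emit:
step_arm:
  plan:
    - {"dx":-0.22,"dy":-0.088,"dz":0,"rx":0,"ry":0,"rz":-0.0594,"claw":0}
    - {"dx":-0.22,"dy":-0.088,"dz":0,"rx":0,"ry":0,"rz":-0.0594,"claw":0}
    - {"dx":-0.22,"dy":-0.088,"dz":0,"rx":0,"ry":0,"rz":-0.0594,"claw":0}
    - {"dx":-0.22,"dy":-0.088,"dz":0,"rx":0,"ry":0,"rz":-0.0594,"claw":0}
    - {"dx":-0.22,"dy":-0.088,"dz":0,"rx":0,"ry":0,"rz":-0.0594,"claw":0}
    - {"dx":-0.22,"dy":-0.088,"dz":0,"rx":0,"ry":0,"rz":-0.0594,"claw":0}
    - {"dx":-0.22,"dy":-0.088,"dz":0,"rx":0,"ry":0,"rz":-0.0594,"claw":0}
    - {"dx":-0.22,"dy":-0.088,"dz":0,"rx":0,"ry":0,"rz":-0.0594,"claw":0}
    - {"dx":-0.22,"dy":-0.088,"dz":0,"rx":0,"ry":0,"rz":-0.0594,"claw":0}
    - {"dx":-0.22,"dy":-0.088,"dz":0,"rx":0,"ry":0,"rz":-0.0594,"claw":0}

```text
time_s: 14.2
ee_pos: [0.5209, 0.113, 0.1998]
eef_rot: [-3.14, -0.002, 2.602]
force: [-0.2, 0.9, 0.5]
grip_width: 0.0941
grip_force: 0.0
```

Emit:
step_arm:
  plan:
    - {"dx":-0.22,"dy":-0.088,"dz":0,"rx":0,"ry":0,"rz":-0.0594,"claw":0}
    - {"dx":-0.22,"dy":-0.088,"dz":0,"rx":0,"ry":0,"rz":-0.0594,"claw":0}
    - {"dx":-0.22,"dy":-0.088,"dz":0,"rx":0,"ry":0,"rz":-0.0594,"claw":0}
    - {"dx":0,"dy":0,"dz":0,"rx":0,"ry":0,"rz":0,"claw":0}
    - {"dx":0,"dy":0,"dz":0,"rx":0,"ry":0,"rz":0,"claw":0}

```text
time_s: 14.7
ee_pos: [0.5684, 0.0617, 0.1998]
eef_rot: [-3.141, -0.002, 2.876]
force: [-0.7, -0.4, -0.5]
grip_width: 0.0943
grip_force: 0.0
```

```bash
python3 - <<'E'
from h import *
st(); p=cam('wrist'); save(p,'w5'); C=cloud(p)
h=cv2.cvtColor(p['img'],cv2.COLOR_RGB2HSV); m=((h[...,0]>4)&(h[...,0]<20)&(h[...,1]>170)&(h[...,2]>80)).astype(np.uint8)
k,l,s,_=cv2.connectedComponentsWithStats(m)
for i in range(1,k):
    if s[i,4]>30:
        X=C[l==i]; X=X[np.isfinite(X[:,0])&(X[:,2]<.1)]
        T=X[X[:,2]>.076]
        print(s[i].tolist(),np.percentile(X[:,2],[5,50,98]).round(4),'top',len(T),T.mean(0).round(4) if len(T) else '',cv2.minAreaRect((T[:,:2]*1000).astype(np.float32)) if len(T)>4 else '')
mm=(C[...,2]>.070)&(C[...,2]<.09); u=C[mm]; print(len(u),cv2.minAreaRect((u[:,:2]*1000).astype(np.float32)))
m2=(C[...,2]>.02)&(C[...,2]<.028); u=C[m2]; print(cv2.minAreaRect((u[:,:2]*1000).astype(np.float32)))
E
```

```text
t 14.7 pos [0.5684 0.0617 0.1998] rpy [-1.7997e+02 -1.2000e-01  1.6478e+02] F [-0.7 -0.4 -0.5] w 0.0943 g 0.0 q [ 0.04  0.37  1.48  0.    1.29 -1.26]
[241, 193, 5, 40, 122] [0.0807 0.0817 0.0829] top 122 [0.5633 0.033  0.0817] ((562.2142333984375, 33.381587982177734), (3.0277042388916016, 31.13955307006836), 75.14572143554688)
[316, 193, 5, 40, 117] [0.0805 0.0817 0.0833] top 117 [0.5768 0.0902 0.0816] ((577.6642456054688, 89.90630340576172), (2.726649284362793, 31.232500076293945), 76.54610443115234)
3686 ((569.5402221679688, 61.74286651611328), (63.3055534362793, 80.44087219238281), 74.934326171875)
((615.5140991210938, 79.98066711425781), (422.7987976074219, 360.79547119140625), 78.431396484375)
```

View pics/w5.png

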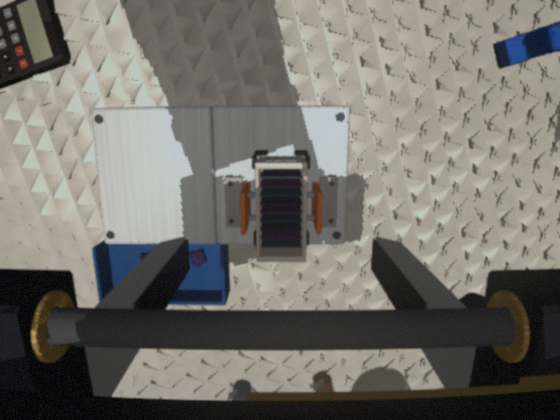

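The picture shows the cassette between the open fingers' line, catches at pixels (243,213) and (318,213), with the tool aligned. Descending.

Emit:
step_arm:
  plan:
    - {"dx":-0.007,"dy":0.002,"dz":0.4,"rx":0,"ry":0,"rz":0,"claw":0}
    - {"dx":-0.006,"dy":0.002,"dz":0.3,"rx":0,"ry":0,"rz":0,"claw":0}
    - {"dx":0,"dy":0,"dz":0.3,"rx":0,"ry":0,"rz":0,"claw":0}
    - {"dx":0,"dy":0,"dz":0.2,"rx":0,"ry":0,"rz":0,"claw":0}
    - {"dx":0,"dy":0,"dz":0.1,"rx":0,"ry":0,"rz":0,"claw":0}
    - {"dx":0,"dy":0,"dz":0.058,"rx":0,"ry":0,"rz":0,"claw":0}
    - {"dx":0,"dy":0,"dz":0,"rx":0,"ry":0,"rz":0,"claw":0}
    - {"dx":0,"dy":0,"dz":0,"rx":0,"ry":0,"rz":0,"claw":0}
  grip_force: 30

```text
time_s: 15.55
ee_pos: [0.5707, 0.0619, 0.0664]
eef_rot: [3.141, 0.001, 2.878]
force: [-0.4, -0.7, -0.6]
grip_width: 0.0941
grip_force: 0.0
```

Emit:
step_arm:
  plan:
    - {"dx":0.005,"dy":0,"dz":0.023,"rx":0,"ry":0,"rz":0,"claw":0}
    - {"dx":0,"dy":0,"dz":0,"rx":0,"ry":0,"rz":0,"claw":0}
    - {"dx":0,"dy":0,"dz":0,"rx":0,"ry":0,"rz":0,"claw":0.3}
    - {"dx":0,"dy":0,"dz":0,"rx":0,"ry":0,"rz":0,"claw":0.35}
    - {"dx":0,"dy":0,"dz":0,"rx":0,"ry":0,"rz":0,"claw":0.4}
    - {"dx":0,"dy":0,"dz":0,"rx":0,"ry":0,"rz":0,"claw":0.5}
    - {"dx":0,"dy":0,"dz":0,"rx":0,"ry":0,"rz":0,"claw":1}
    - {"dx":0,"dy":0,"dz":0,"rx":0,"ry":0,"rz":0,"claw":1}
    - {"dx":0,"dy":0,"dz":0,"rx":0,"ry":0,"rz":0,"claw":1}
    - {"dx":0,"dy":0,"dz":0,"rx":0,"ry":0,"rz":0,"claw":1}

```text
time_s: 16.55
ee_pos: [0.5699, 0.0619, 0.0632]
eef_rot: [3.142, 0.0, 2.878]
force: [-0.0, 0.1, 1.1]
grip_width: 0.0493
grip_force: 30.0
```

Emit:
step_arm:
  plan:
    - {"dx":0,"dy":0,"dz":-0.03,"rx":0,"ry":0,"rz":0,"claw":1}
    - {"dx":0,"dy":0,"dz":-0.05,"rx":0,"ry":0,"rz":0,"claw":1}
    - {"dx":0,"dy":0,"dz":-0.08,"rx":0,"ry":0,"rz":0,"claw":1}
    - {"dx":0,"dy":0,"dz":-0.1,"rx":0,"ry":0,"rz":0,"claw":1}
    - {"dx":0,"dy":0,"dz":0,"rx":0,"ry":0,"rz":0,"claw":1}
  grip_force: 27

```text
time_s: 17.05
ee_pos: [0.5707, 0.0619, 0.091]
eef_rot: [3.141, 0.003, 2.878]
force: [0.4, -0.1, -1.2]
grip_width: 0.0491
grip_force: 27.0
```

Emit:
step_arm:
  plan:
    - {"dx":0,"dy":0,"dz":-0.15,"rx":0,"ry":0,"rz":0,"claw":1}
    - {"dx":0,"dy":0,"dz":-0.2,"rx":0,"ry":0,"rz":0,"claw":1}
    - {"dx":0,"dy":0,"dz":-0.2,"rx":0,"ry":0,"rz":0,"claw":1}
    - {"dx":0,"dy":0,"dz":-0.1,"rx":0,"ry":0,"rz":0,"claw":1}
    - {"dx":0,"dy":0,"dz":-0.08,"rx":0,"ry":0,"rz":0,"claw":1}
    - {"dx":0,"dy":0,"dz":0,"rx":0,"ry":0,"rz":0,"claw":1}
    - {"dx":0,"dy":0,"dz":0,"rx":0,"ry":0,"rz":0,"claw":1}

```text
time_s: 17.75
ee_pos: [0.5696, 0.0619, 0.1615]
eef_rot: [-3.141, -0.001, 2.878]
force: [-0.3, 0.1, -3.2]
grip_width: 0.0496
grip_force: 27.0
```

```bash
python3 - <<'E'
from h import *
st(); p=cam('side'); w=cam('wrist')
a=p['img'][120:300,200:400]; cv2.imwrite('pics/s6.png',np.hstack([cv2.resize(a,(400,360),interpolation=cv2.INTER_CUBIC),cv2.resize(w['img'],(400,360))])[:,:,::-1])
C=cloud(w); h=cv2.cvtColor(w['img'],cv2.COLOR_RGB2HSV)
o=telemetry.get_obs()['ee_pos']
m=(C[...,2]>.14)&(np.hypot(C[...,0]-o[0],C[...,1]-o[1])<.06)&(C[...,2]<.20)
X=C[m]; print(len(X),np.percentile(X[:,2],[5,50,95]),cv2.minAreaRect((X[:,:2]*1000).astype(np.float32)))
T=X[X[:,2]>np.percentile(X[:,2],60)]; A=np.c_[T[:,:2]-o[:2],np.ones(len(T))]; print('tilt deg',np.degrees(np.linalg.lstsq(A,T[:,2],rcond=None)[0][:2]))
m=(h[...,0]>4)&(h[...,0]<20)&(h[...,1]>170)&(h[...,2]>60); k,l,s,_=cv2.connectedComponentsWithStats(m.astype(np.uint8))
for i in range(1,k):
    if s[i,4]>30:
        Y=C[l==i]; Y=Y[Y[:,2]>.1]; print(s[i].tolist(),Y.mean(0).round(4),cv2.minAreaRect((Y[:,:2]*1000).astype(np.float32)))
E
```

```text
t 17.75 pos [0.5696 0.0619 0.1615] rpy [-1.7998e+02 -5.0000e-02  1.6493e+02] F [-0.3  0.1 -3.2] w 0.0496 g 27.0 q [ 0.04  0.41  1.52  0.    1.21 -1.26]
18684 [0.15522608 0.17536109 0.19092275] ((569.3027954101562, 61.45271301269531), (74.25748443603516, 81.75897216796875), 73.55500793457031)
tilt deg [-0.79391538  0.212674  ]
[224, 219, 6, 18, 79] [0.5505 0.0367 0.1313] ((549.906494140625, 36.72952651977539), (5.018579483032227, 11.19000244140625), 46.3558235168457)
[331, 220, 6, 16, 75] [0.5655 0.0928 0.1309] ((565.0121459960938, 92.92251586914062), (10.04662036895752, 4.608658313751221), 12.677258491516113)
[328, 241, 13, 69, 656] [0.5722 0.0845 0.179 ] ((573.852294921875, 84.3652572631836), (4.007945537567139, 30.120847702026367), 75.3201904296875)
[220, 243, 13, 67, 651] [0.5604 0.0405 0.1792] ((561.634521484375, 39.94670104980469), (3.959585666656494, 29.741458892822266), 75.02092742919922)
```

View pics/s6.png

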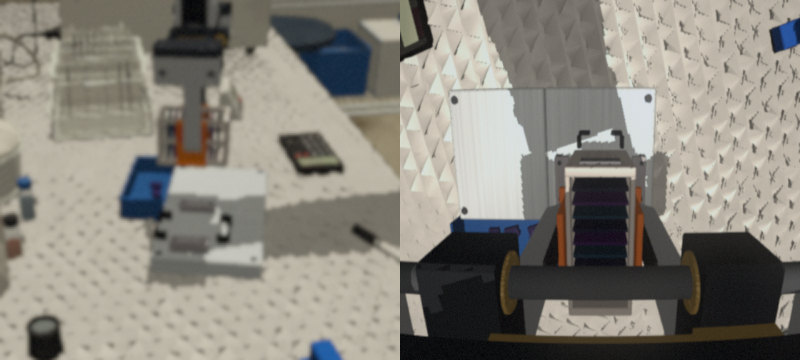

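The cassette hangs level about 98 mm up, with both catches about 50 mm across, so they are at their stops. The chips are in the gutter and the nest is empty.

```bash
python3 -c "
from h import *
print(hand_in()); st()"
```

```text
the job is handed in; nothing more can be done
None
the job is handed in; nothing more can be done
```

The job is handed in: all three chips are in the gutter, the scraper stands upright on the bench, and the cassette hangs level about 98 mm above its dock with both catches pinched fully in.

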